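Clamp the sample cell and set its purge valve

TASK

Pick up the forked aluminium bar and, using only its forked end on the sample cell's clamp handle (do not touch the handle with the gripper), push the handle over past its dead point until it snaps home and the clamp is shut. Then set the purge valve under the beam tube: turn its lever until it points along the small flag on the dial, without shifting the flag. Lay the bar back flat on the table, without dropping it, and leave the lens mount, bottle and screwdriver where they are.

Things in the scene. Friction and masses are not known exactly. Their poses are not given: they have to be found in the camera images.
- bar: Loose forked extension bar of bare aluminium, 0.15 to 0.3 kg, 210 mm long, lying flat on the open table. Origin on the underside (z = 0 when lying flat), x along the bar towards the fork, z up. Square shaft 20 x 20 mm from x = -90 to +70 mm; yoke 56 mm wide (y), 20 mm high, x = 70 to 86 mm; two prongs 12 mm wide, 20 mm high, x = 86 to 120 mm, with a 32 mm gap between them.
- bar_fork (a point): Bottom of the fork's gap: the middle of the yoke's front face (86, 0, 10 mm in the bar's frame).
- cell: Fixed sample cell with toggle clamp. Aluminium base plate x = -50 to 250 mm, 120 mm wide, 10 mm thick; cell body with lid and round window, x = 70 to 240 mm, 48 mm high; two steel cheeks 66 mm high beside the pivot (x = -25 to 35, y = +-21 mm). Origin on the table (z = 0) under the clamp pivot, x level from the pivot to the cell, z up. Space before the pivot (-x) is free.
- clamp: Clamp handle: steel rod 14 mm in diameter, 160 mm long, with a 28 mm black ball at its end. Origin on the pivot, 55 mm above the table; z along the rod to the ball. It swings in the cell's x-z plane. A fork pushed along the cell's x at 120 mm height meets it 67 mm before the pivot, needs about 8 N, and the rod slides in the gap as it turns.
- clamp_knob (a point): Centre of the black ball, 160 mm from the pivot.
- clamp_angle (a joint): Handle angle, rad. 0 = open, rod leaning 0.8 rad towards the cell's -x; grows towards +x; 0.8 = upright, the dead point; 1.2 = shut stop, leaning 0.4 rad to +x. A spring drives it away from the dead point to either stop: 0.7 N m at the open stop, none at the dead point; past it the handle snaps shut by itself. A hold-down arm moves with it, raised when open, on the lid when shut.
- lever: Valve lever: flat steel bar with black sleeve, 16 mm wide, 12 mm thick. Origin at the dial's centre; y along the lever to its long end; z = the valve axis, out of the dial's face, leaning 35 deg from vertical towards the stand's -x. It reaches from y = -20 to +110 mm, its mid-thickness 36 mm over the dial's face.
- lever_grip (a point): Point to grip, mid-thickness of the lever, 75 mm from the axis.
- lever_end (a point): Long end of the lever, 110 mm from the axis, mid-thickness.
- lever_angle (a joint): Lever angle, rad, 0 to 1.571. 0 = lever lies across the slope, along the stand's +y; grows counter-clockwise looking down on the dial's face; 1.571 = pointing straight down the slope (towards the stand's -x). Stays where it is left; turning takes about 0.15 N m.
- flag: Setting flag: black pointer tab, 50 x 8 mm and 9 mm high, lying radially across the dial's rim, 78 to 128 mm from the axis, with a thin dark arm to the hub. Origin at the dial's centre, y along the flag outwards, z = the valve axis.
- flag_end (a point): Outer upper end of the flag, 128 mm from the axis, 9 mm over the dial's face.
- flag_angle (a joint): Flag angle, rad, counted as lever_angle: the lever is set when both values are equal. Stiff (1 N m); it is already set and stays.
- lens_mount: Bystander: black lens holder on a post, 155 mm high, base 75 x 50 mm; origin at the centre of its underside.
- bottle: Bystander: amber bottle, 64 mm diameter, 130 mm high; origin at the centre of its underside.
- driver: Bystander: black-handled screwdriver, 170 mm long, lying along its x; origin underneath.
- valve_stand: Fixed stand of the valve. Origin on the table under the dial's centre, x level away from the robot side, z up. An aluminium beam tube (40 mm diameter, 300 mm long along y, 60 mm end flanges) crosses over the dial: axis at x = 40, z = 310 mm, on posts at y = +-130 mm. It bars a gripper pointing straight down at a lever that lies across; one along the valve axis has room.
- dial_centre (a point): Centre of the face of the valve's dial, 100 mm above the table: a fixed aluminium disc, 200 mm diameter, tilted 35 deg from level, its face looking up and towards the stand's -x (the robot side). Up the slope = stand's +x side, level = stand's y. Black ticks every 15 deg from 0 to 90 deg of lever angle. (Orientation of this point: that of the stand, not tilted.)
Not all that is in view belongs to the job. There is more than one size of the bar; the one meant has the size given above.

How it is judged:
By the outcome, as a careful person would: the job done as asked, in the order asked, and still so for the second after the job is handed in, with the robot touching nothing.
It also fails if it takes over 72 s, if anything falls off the work surface, if the arm or the gripper's body presses on something with over 40 N, if the wrist force passes 120 N, or if a joint passes its speed limit or range.

ROBOT

A 6-joint arm with a two-finger parallel gripper is mounted at the origin on the work surface. World frame = base frame: x ahead of the robot, y to its left, z up, the work surface at z = 0. Lengths are in m, angles in rad, forces in N, time in s.
With the tool pointing down it reaches from about 0.3 to 0.95 m from the base axis. Payload 3.1 kg.
Tool frame: the origin (TCP) lies between the finger pads; the fingertips stand 25 mm ahead of it and the grasp point (between the pads) lies 6 mm ahead of it; z points along the fingers, y is the line along which they close (so a half turn about z gives the same grasp; the last joint's range is limited). The gripper opens to 85 mm and grips with 20 to 120 N. Pads are 22 mm wide; open, the fingers measure 114 mm over their backs; the gripper's body (76 mm by 85 mm) begins 54 mm behind the grasp point. The pads swing forward as they close: fully open they stand 13 mm farther back than shut.
Start: joints at [-1.313, 0.308, 1.634, -0, 1.2, -0.07], TCP at [0.201, -0.592, 0.256] pointing down, gripper open.
Joint ranges: [-3.06, 3.06], [-0.79, 1.96], [0.05, 2.63], [-1.19, 4.34], [0.05, 2.64], [-2.94, 2.94]. Speed limits (rad/s): [2.79, 2.79, 3.14, 3.14, 3.14, 3.14].

INTERFACE

Orientations are given as a unit quaternion [w, x, y, z].
In Python, from plant import ctrl, hand, camera, ticket gives the robot as it stands. Calls block until the motion is done:
- ctrl.goto(position, orientation): joint-space move of the TCP to a pose.
- ctrl.move_straight(position, rot=None, feed=0.15, max_force=None): straight line of the TCP; rot=None keeps the orientation; feed is the mean speed in m/s. With max_force (N) it stops when the force on the tool has changed by that much, and returns True; else False.
- ctrl.movej(angles): joint-space move.
- hand.set_gripper(opening, newtons=None): finger opening in m; newtons is the grip in N (None keeps the last); returns when the fingers have stopped.
- ctrl.hold(seconds).
- ctrl.solve_ik(position, orientation): joint angles nearest the present ones, or None.
- ctrl.sense(): the state.
- camera(name): name is "side" or "top" or "wrist"; returns a dict with "frame" (400x640x3 uint8, blue, green, red), "intrinsics" (3x3 intrinsics, pixels), "distortion" ([k1, k2, p1, p2, k3] as OpenCV has them; the pictures are not rectified), "position" and "attitude" of the camera in the world. Camera axes: x right, y up, looking along -z (the intrinsics and any distortion apply to the point x, -y, -z); pixel columns grow to the right and rows downward; lengths in m; the calibration is good to about 2 mm. A picture is of the moment at which its call begins. There is no depth.
A pose or a line that the arm cannot do raises ctrl.Unreachable and nothing moves.
- ticket.close_job(): hands the job in; it is judged then, once.
The state is a dict: "clock": time; "q": joint angles; "qvel": joint speeds; "tau": joint torques, N m; "eef_pos": TCP position; "tcp_rot": TCP orientation; "force": force on the tool from outside, world axes, zero at the start; "torque": the same for the moment, N m; "opening": finger opening in m; "finger_force": force on a finger pad.
Only numpy, scipy, OpenCV 4.12 (cv2) and the standard library are available. Lean on these libraries where they do the work, as an engineer would, in place of code of your own. Each camera call takes 0.05 s, during which the arm holds its last target. There are 200 camera calls.

## Working session

There is one attempt and no reset: what is moved stays moved. The work goes in short steps, each a Python script; the robot and the scene stay as the last script left them, time stands still between calls to the robot, and variables do not carry over. Pictures are saved under pics/ and viewed, at most 10 in all, crops included, and the job is handed in when it is done.

```bash
ls; mkdir -p pics
cat > h.py <<'E'
import numpy as np, cv2
from scipy.spatial.transform import Rotation as R
from plant import ctrl, hand, camera, ticket
def Q(r): 
    q=r.as_quat(); return [q[3],q[0],q[1],q[2]]
def RQ(q): return R.from_quat([q[1],q[2],q[3],q[0]])
def att(c):
    a=np.array(c["attitude"],float)
    return a if a.shape==(3,3) else RQ(a).as_matrix()
def rays(c,px):
    p=cv2.undistortPoints(np.array(px,float).reshape(-1,1,2),np.array(c["intrinsics"]),np.array(c["distortion"])).reshape(-1,2)
    d=np.c_[p[:,0],-p[:,1],-np.ones(len(p))]@att(c).T
    return np.array(c["position"]),d
def plane(c,px,z):
    o,d=rays(c,px); return o+d*((z-o[2])/d[:,2])[:,None]
def tri(c1,p1,c2,p2):
    o1,d1=rays(c1,[p1]);o2,d2=rays(c2,[p2]);d1=d1[0];d2=d2[0]
    s=np.linalg.lstsq(np.c_[d1,-d2],o2-o1,rcond=None)[0]
    a=o1+s[0]*d1;b=o2+s[1]*d2
    return (a+b)/2,np.linalg.norm(a-b)
def proj(c,P):
    p=(np.atleast_2d(P)-np.array(c["position"]))@att(c)
    p=p*[1,-1,-1]
    return cv2.projectPoints(p,np.zeros(3),np.zeros(3),np.array(c["intrinsics"]),np.array(c["distortion"]))[0].reshape(-1,2)
def down(yaw): # tool z down, tool x at yaw
    return R.from_euler('z',yaw)*R.from_euler('x',np.pi)
E
python3 - <<'E'
from h import *
import pickle
for n in ["side","top"]:
    c=camera(n); cv2.imwrite(f"pics/{n}0.png",c["frame"]); pickle.dump(c,open(n+"0.pkl","wb"))
    print(n,c["position"],c["attitude"],c["intrinsics"],c["distortion"])
print(ctrl.sense())
E
```

```text
pics
side [ 0.18402871 -1.30597612  0.97099092] [ 0.86766322  0.48206146 -0.05526008 -0.10827564] [[504.85856897   0.         317.13082396]
 [  0.         504.85856897 197.6778896 ]
 [  0.           0.           1.        ]] [-0.12652174  0.          0.          0.          0.        ]
top [0.422215   0.02012662 1.39608391] [ 0.71496708  0.01636968 -0.02271848 -0.69859715] [[384.41957195   0.         328.89701601]
 [  0.         384.41957195 193.16775451]
 [  0.           0.           1.        ]] [0.02605576 0.         0.         0.         0.        ]
{'clock': 0.1, 'q': array([-1.31272497e+00,  3.08925758e-01,  1.63506735e+00, -2.99179895e-05,
        1.19968159e+00, -6.96905161e-02]), 'qvel': array([ 0.00067708, -0.0022702 , -0.0030692 ,  0.00019997, -0.00171474,
       -0.00240075]), 'tau': array([-7.40284122e-04, -4.16409659e+01, -2.77644217e+01, -9.83032578e-05,
        4.03560611e-03,  1.67727602e-06]), 'eef_pos': array([ 0.20099789, -0.59106658,  0.25515312]), 'tcp_rot': array([-1.03509487e-03,  9.86600125e-01,  1.63153640e-01, -1.11782398e-04]), 'force': array([0.39334289, 0.69271152, 0.74252574]), 'torque': array([0.03437181, 0.01465588, 0.0004274 ]), 'finger_force': 0.0, 'opening': 0.08555618182071997}
```

View pics/top0.png

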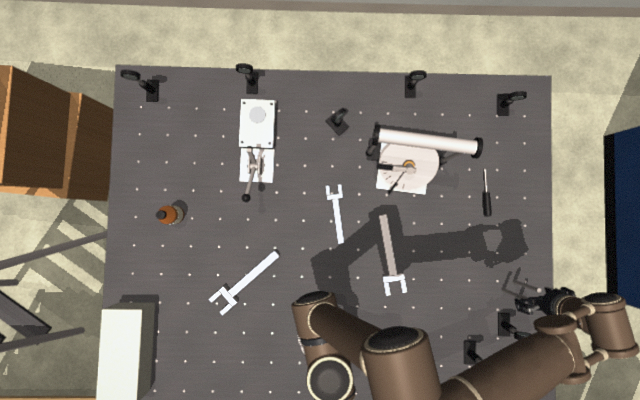

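View pics/side0.png

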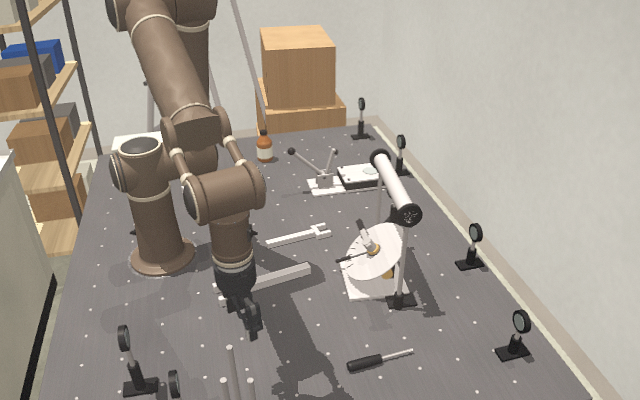

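The top view shows three bars. The middle one, from (333,187) to (341,243), looks like the 210 mm bar. The cell is at (257,140) with its ball at (246,198), and the valve dial is at (408,165). I'll enlarge the parts that matter.

Run:
```python
from h import *
import pickle
t=pickle.load(open("top0.pkl","rb"));s=pickle.load(open("side0.pkl","rb"))
def crop(c,x,y,w,h,W,H): return cv2.resize(c["frame"][y:y+h,x:x+w],(W,H),interpolation=cv2.INTER_CUBIC)
# tiles 400x300 (scale 4)
im=np.vstack([np.hstack([crop(t,365,120,100,75,400,300),crop(s,320,205,100,75,400,300)]),
 np.hstack([crop(t,215,130,100,75,400,300),crop(s,280,130,100,75,400,300)])])
cv2.imwrite("pics/crop1.png",im)
# bar masks
g=t["frame"].astype(int); m=((g.min(2)>105)).astype(np.uint8)
cs,_=cv2.findContours(m,cv2.RETR_EXTERNAL,cv2.CHAIN_APPROX_NONE)
for k in cs:
    if 250<cv2.contourArea(k)<4000:
        r=cv2.minAreaRect(plane(t,k.reshape(-1,2),0.02)[:,:2].astype(np.float32)); print(k.reshape(-1,2).mean(0),r)
```

```text
[329.33809524 376.4952381 ] ((-0.14370831847190857, -0.008160531520843506), (0.14064757525920868, 0.15634937584400177), 1.057295560836792)
[631.22641509 374.02515723] ((-0.10317070037126541, -1.0372314453125), (0.07432451099157333, 0.1621791124343872), 87.83365631103516)
[583.63076923 341.50769231] ((0.005790393799543381, -0.8926782011985779), (0.09703930467367172, 0.04738977551460266), 19.73511505126953)
[110.70175439 353.27192982] ((-0.07068778574466705, 0.7616938352584839), (0.3040352165699005, 0.22503001987934113), 0.39432522654533386)
[634.6185567  325.09278351] ((0.05761086195707321, -1.056512713432312), (0.04773028567433357, 0.14734670519828796), 88.10400390625)
[240.28729282 284.55801105] ((0.18676963448524475, 0.29580193758010864), (0.07994605600833893, 0.28815820813179016), 43.16776657104492)
[ 56.94584139 282.84139265] ((0.13805001974105835, 0.9358737468719482), (0.26491937041282654, 0.3715769946575165), 18.112651824951172)
[390.48636364 261.15      ] ((0.2864166498184204, -0.21019864082336426), (0.2865789234638214, 0.08343054354190826), 11.15896224975586)
[335.84375 209.16875] ((0.4259442687034607, -0.012680694460868835), (0.21112565696239471, 0.06136683002114296), 3.5806853771209717)
[416.39534884 159.11046512] ((0.6069517135620117, -0.3344917595386505), (0.3576119840145111, 0.23047655820846558), 84.02582550048828)
[255.98484848 144.14015152] ((0.6648337841033936, 0.27498671412467957), (0.34467506408691406, 0.13112975656986237), 0.6782156825065613)
```

View pics/crop1.png

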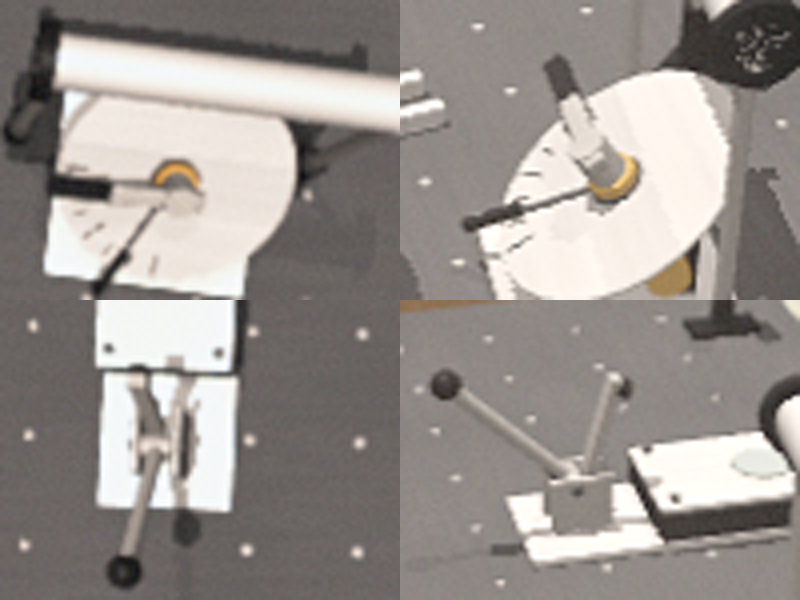

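The top view has the lever's black sleeve pointing left, with its end near (377,166), and the flag running down-left, with its end near (389,194). The clamp ball is at (246,198) in the top view and (291,151) in the side view. Next I'll calculate rough positions.

Run:
```python
from h import *
import pickle
np.set_printoptions(precision=4,suppress=True)
t=pickle.load(open("top0.pkl","rb"));s=pickle.load(open("side0.pkl","rb"))
T=lambda x,y,ox,oy:(ox+(x-1.5)/4,oy+(y-1.5)/4)
tv=lambda x,y:T(x,y,365,120); sv=lambda x,y:T(x-400,y,320,205)
tc=lambda x,y:T(x,y-300,215,130); sc=lambda x,y:T(x-400,y-300,280,130)
for n,a,b in [("knob",tc(123,572),sc(446,384)),("gold",tv(178,178),sv(616,180)),("leverend",tv(50,186),sv(556,64)),("flagend",tv(95,296),sv(468,224))]:
    print(n,tri(t,a,s,b))
print("plate front",plane(t,[tc(97,505),tc(233,512)],.01))
# gap-free plate edges / lid
print("lid near edge z=.058",plane(t,[tc(96,370),tc(238,372)],.058))
# bar
m=(t["frame"].min(2)>105).astype(np.uint8)
n,l,st,ce=cv2.connectedComponentsWithStats(m)
i=l[209-15:209+15,330:345].max(); ys,xs=np.where(l==l[225,338] if l[225,338] else l==i)
P=plane(t,np.c_[xs,ys],.02)[:,:2]; sh=P[ys>205]
v=cv2.fitLine(sh.astype(np.float32),cv2.DIST_L2,0,.01,.01).ravel(); d=v[:2]*np.sign(v[0]);u=(P-v[2:])@d
print("bar dir",np.degrees(np.arctan2(d[1],d[0])),"len",np.ptp(u),"origin",v[2:]+d*((u.min()+u.max())/2-.015))
# tube axis, z~.33 top
for e in [(tv(60,55)),(tv(398,105))]: print("tube",plane(t,[e],.31))
w=camera("wrist"); q=ctrl.sense(); Rt=RQ(q["tcp_rot"]).as_matrix()
print("cam in tool",Rt.T@(np.array(w["position"])-q["eef_pos"]),"\n",Rt.T@att(w),w["intrinsics"])
```

```text
knob (array([0.4724, 0.2752, 0.1679]), np.float64(0.005102627928105096))
gold (array([ 0.5988, -0.2599,  0.1034]), np.float64(0.00017510690671110232))
leverend (array([ 0.5878, -0.1487,  0.1292]), np.float64(0.0037849743096570057))
flagend (array([ 0.5046, -0.2027,  0.0381]), np.float64(0.00772998179839767))
plate front [[0.5358 0.334  0.01  ]
 [0.5324 0.2116 0.01  ]]
lid near edge z=.058 [[0.6501 0.3281 0.058 ]
 [0.6516 0.2043 0.058 ]]
bar dir 9.100301 len 0.21327121288357373 origin [ 0.4116 -0.0222]
tube [[ 0.6567 -0.1298  0.31  ]]
tube [[ 0.6263 -0.371   0.31  ]]
cam in tool [ 0.0717 -0.0003 -0.1181] 
 [[-0.0002  0.9593  0.2823]
 [ 1.      0.0003 -0.0003]
 [-0.0004  0.2823 -0.9593]] [[293.0452   0.     312.6936]
 [  0.     293.0452 197.2373]
 [  0.       0.       1.    ]]
```

The numbers match the description: knob z 0.168, plate 122 mm wide, bar 211 mm long. Next is an IK check, then wrist views of the dial and the bar.

```bash
cat >> h.py <<'E'
def frame(yaw=np.radians(-7.2)):
    M=R.from_euler('z',yaw).as_matrix(); a=np.radians(35)
    n=M@[-np.sin(a),0,np.cos(a)]; e0=M@[0,1,0]; ed=M@[-np.cos(a),0,-np.sin(a)]
    return n,e0,ed     # lever dir = cos*e0+sin*ed
def toolrot(n,d,s): # tool z=-n, tool x = s*d
    X=s*d; Z=-n; return R.from_matrix(np.c_[X,np.cross(Z,X),Z])
E
python3 - <<'E'
from h import *
np.set_printoptions(precision=3,suppress=True)
n,e0,ed=frame(); C=np.array([.601,-.261,.1])
for s in (1,-1):
  for th in (0,.3,.6,.9,1.2):
    d=np.cos(th)*e0+np.sin(th)*ed; r=toolrot(n,d,s)
    print(s,th,ctrl.solve_ik(C+.036*n+.075*d-.006*-n,Q(r)),"|",ctrl.solve_ik(C+.12*n+.075*d,Q(r)))
for k,d in (("e0",e0),("-e0",-e0),("ed",ed),("-ed",-ed)): print(k,ctrl.solve_ik(C+.18*n,Q(toolrot(n,d,1))))
for x in (.25,.3,.4,.45):
  for yaw in (0,np.pi): print(x,yaw,ctrl.solve_ik([x,.273,.12],Q(down(yaw))),ctrl.solve_ik([x,.273,.3],Q(down(yaw))))
E
```

```text
1 0 [-0.466  0.24   2.147  0.853  0.257 -1.119] | [-0.503  0.036  2.211  0.606  0.38  -0.886]
1 0.3 [-0.487  0.239  2.188  0.994  0.245 -1.58 ] | [-0.528  0.027  2.254  0.682  0.364 -1.284]
1 0.6 [-0.523  0.243  2.219  1.135  0.247 -2.055] | [-0.569  0.025  2.288  0.77   0.361 -1.707]
1 0.9 [-0.57   0.252  2.238  1.24   0.264 -2.501] | [-0.622  0.031  2.308  0.852  0.371 -2.134]
1 1.2 [-0.622  0.265  2.243  1.288  0.289 -2.895] | [-0.68   0.044  2.313  0.911  0.392 -2.542]
-1 0 [-0.466  0.24   2.147  0.853  0.257  2.023] | [-0.503  0.036  2.211  0.606  0.38   2.256]
-1 0.3 [-0.487  0.239  2.188  0.994  0.245  1.562] | [-0.528  0.027  2.254  0.682  0.364  1.858]
-1 0.6 [-0.523  0.243  2.219  1.135  0.247  1.087] | [-0.569  0.025  2.288  0.77   0.361  1.434]
-1 0.9 [-0.57   0.252  2.238  1.24   0.264  0.641] | [-0.622  0.031  2.308  0.852  0.371  1.007]
-1 1.2 [-0.622  0.265  2.243  1.288  0.289  0.247] | [-0.68   0.044  2.313  0.911  0.392  0.6  ]
e0 [-0.708 -0.058  2.184  0.618  0.576 -1.032]
-e0 [-0.708 -0.058  2.184  0.618  0.576  2.109]
ed [-0.708 -0.058  2.184  0.618  0.576 -2.60
[... 170 characters left out ...]
 0.712  0.011  2.305  0.     0.825 -0.859] [ 0.712 -0.264  2.128  0.     1.277 -0.859]
0.3 0 [ 0.631  0.082  2.23  -0.     0.83   2.202] [ 0.631 -0.181  2.063 -0.     1.259  2.202]
0.3 3.141592653589793 [ 0.631  0.082  2.23   0.     0.83  -0.94 ] [ 0.631 -0.181  2.063  0.     1.259 -0.94 ]
0.4 0 [ 0.509  0.226  2.058 -0.     0.859  2.08 ] [ 0.509 -0.009  1.907 -0.     1.243  2.08 ]
0.4 3.141592653589793 [ 0.509  0.226  2.058  0.     0.859 -1.062] [ 0.509 -0.009  1.907  0.     1.243 -1.062]
0.45 0 [ 0.463  0.298  1.962 -0.     0.882  2.033] [ 0.463  0.077  1.818 -0.     1.246  2.033]
0.45 3.141592653589793 [ 0.463  0.298  1.962  0.     0.882 -1.108] [ 0.463  0.077  1.818  0.     1.246 -1.108]
```

Run:
```python
from h import *
import pickle
n,e0,ed=frame(); C=np.array([.601,-.261,.1])
ctrl.goto(C+.21*n+.03*e0,Q(toolrot(n,-e0,1))); ctrl.hold(.2)
w=camera("wrist"); pickle.dump(w,open("w_dial.pkl","wb"))
b=np.radians(9.1); B=np.array([.4116,-.0222]); u=np.array([np.cos(b),np.sin(b)])
g=B-.045*u
ctrl.goto([*(B-.0*u),.30],Q(down(b+np.pi))); ctrl.hold(.2)
x=camera("wrist"); pickle.dump(x,open("w_bar.pkl","wb"))
print(ctrl.sense()["clock"])
cv2.imwrite("pics/w1.png",np.vstack([cv2.resize(f["frame"],(480,300)) for f in (w,x)]))
cv2.imwrite("pics/dial.png",w["frame"]); cv2.imwrite("pics/bar.png",x["frame"])
```

```text
6.0583
```

View pics/dial.png

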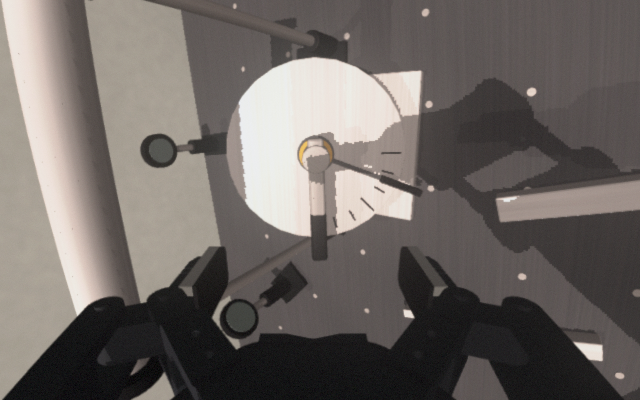

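View pics/bar.png

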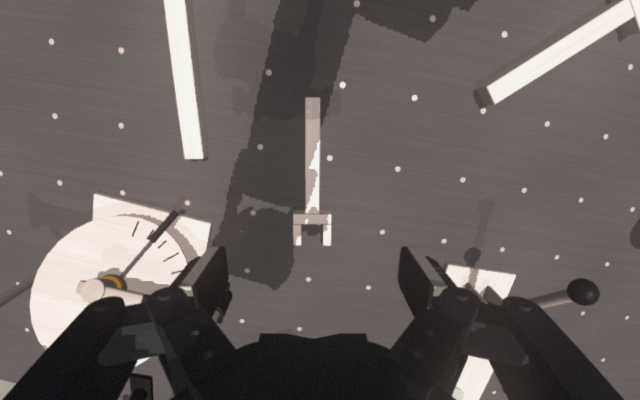

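The dial view shows the dial centre near (316,147), the lever end at (319,259), the flag end at (421,192), and ticks from (391,153) round to (335,222). The bar view shows the shaft tail at (313,98), the prong ends at row 245, and the clamp ball at (583,291).

```bash
cat > dial.py <<'E'
from h import *
import pickle
from scipy.optimize import least_squares
np.set_printoptions(precision=4,suppress=True)
w=pickle.load(open("w_dial.pkl","rb")); g=cv2.cvtColor(w["frame"],cv2.COLOR_BGR2GRAY).astype(float)
# dial rim: strongest outward drop on the left half
pts=[]
gb=cv2.GaussianBlur(g,(3,3),0)
for a in np.radians(np.arange(95,290,3)):
    r=np.arange(75,100,.5); x=316+r*np.cos(a); y=147+r*np.sin(a)
    v=cv2.remap(gb.astype(np.float32),x.astype(np.float32)[None],y.astype(np.float32)[None],cv2.INTER_LINEAR)[0]
    d=v[:-4]-v[4:]; i=d.argmax()
    if d[i]>20: pts.append((x[i+2],y[i+2]))
pts=np.array(pts)
def onplane(px,p0,n):
    o,d=rays(w,px); return o+d*(((p0-o)@n)/(d@n))[:,None]
def uv(px,C,yaw,h):
    n,e0,ed=frame(yaw); P=onplane(px,C+h*n,n)-C; return np.c_[P@e0,P@ed]
# centre by circle fit on the tilted plane
C=np.array([.601,-.261,.1]); yaw=np.radians(-7.2)
ticks=[]
m=((g<110)*255).astype(np.uint8)
f=lambda p:np.hypot(*(uv(pts,np.array([p[0],p[1],.1]),yaw,0)).T)-.1
s=least_squares(f,C[:2],loss="soft_l1",f_scale=.001); C[:2]=s.x
print("centre",C,"rim resid mm",np.median(abs(f(s.x)))*1e3,len(pts))
nl,lab,st,ce=cv2.connectedComponentsWithStats(m[:,:])
for i in range(1,nl):
    q=uv([ce[i]],C,yaw,0)[0]; r=np.hypot(*q)
    if .06<r<.1 and 4<st[i,4]<120: print("tick",ce[i],r*1e3,np.degrees(np.arctan2(q[1],q[0])),st[i,4])
def ang(px,h):
    q=uv([px],C,yaw,h)[0]; return np.hypot(*q)*1e3,np.degrees(np.arctan2(q[1],q[0]))
print("lever end",ang((319,259),.042),"mid sleeve",ang((318.5,225),.042),"flag end",ang((421,192),.009),"flag mid",ang((403,186),.009), "arm", ang((340,163.5),.009))
E
python3 dial.py
python3 - <<'E'
from h import *
import pickle
x=pickle.load(open("w_bar.pkl","rb")); g=cv2.cvtColor(x["frame"],cv2.COLOR_BGR2GRAY)
# shaft centre by row
c=[]
for r in range(104,206,6):
    d=np.diff(cv2.GaussianBlur(g,(3,3),0)[r,292:336].astype(int)); c.append((292.5+(d.argmax()+d.argmin())/2,r)); 
P=plane(x,c,.02)[:,:2]; v=cv2.fitLine(P.astype(np.float32),cv2.DIST_HUBER,0,.01,.01).ravel(); d=v[:2]*np.sign(v[0])
print("bar yaw",np.degrees(np.arctan2(d[1],d[0])), c[::4])
ends=plane(x,[(313,98),(313,244)],.02)[:,:2]; print(ends,np.linalg.norm(ends[1]-ends[0]))
print("yoke corners",plane(x,[(293,214),(331,214)],.02))
t=((ends-v[2:])@d); print("origin from tail",v[2:]+d*(t[0]+.09),"from tip",v[2:]+d*(t[1]-.12))
E
```

```text
centre [ 0.5963 -0.257   0.1   ] rim resid mm 0.8106260505139767 65
tick [390.7436 152.5128] 82.12186689779034 91.22562669979641 39
tick [387.2609 171.913 ] 82.23609978854071 75.7568390990054 23
tick [365.5 202.5] 80.13086091740628 45.10719842360203 10
tick [334.3 221.5] 82.87182792452992 14.566337019772371 20
lever end (np.float64(107.22769320832099), np.float64(1.0844493142887437)) mid sleeve (np.float64(67.82656815983165), np.float64(1.0784175086454313)) flag end (np.float64(124.4345571199477), np.float64(70.59560072066763)) flag mid (np.float64(102.20518525736713), np.float64(70.33653760888815)) arm (np.float64(26.616685770283834), np.float64(69.90535608381433))
bar yaw 9.042074 [(np.float64(312.0), 104), (np.float64(312.0), 128), (np.float64(312.0), 152), (np.float64(312.0), 176), (np.float64(312.0), 200)]
[[ 0.32431205 -0.03582102]
 [ 0.52853294 -0.00312784]] 0.206821209843102
yoke corners [[ 0.48620424 -0.039132    0.02      ]
 [ 0.4775439   0.01501059  0.02      ]]
origin from tail [ 0.41339702 -0.02295467] from tip [ 0.41025765 -0.02345426]
```

Run:
```python
from h import *
b=np.radians(9.05); O=np.array([.412,-.0232]); u=np.array([np.cos(b),np.sin(b)]); g=O-.045*u
rb=Q(down(b+np.pi))
ctrl.goto([*g,.10],rb); ctrl.move_straight([*g,.028],feed=.12,max_force=15)
print(ctrl.sense()["eef_pos"],hand.set_gripper(0.0,90),ctrl.sense()["opening"],ctrl.sense()["finger_force"])
ctrl.move_straight([*g,.14],feed=.15)
rc=Q(down(np.radians(-.5)+np.pi))
ctrl.goto([.279,.275,.28],rc)
ctrl.move_straight([.279,.275,.138],feed=.15); ctrl.hold(.2)
q=ctrl.sense(); print(q["clock"],q["eef_pos"],q["opening"],q["force"])
import pickle
s=camera("side");t=camera("top"); pickle.dump((s,t),open("pre.pkl","wb"))
cv2.imwrite("pics/pre.png",np.hstack([cv2.resize(s["frame"][110:235,210:360],(400,333)),cv2.resize(t["frame"][130:255,190:340],(400,333))]))
```

```text
[ 0.36882262 -0.03048505  0.02877456] False 0.01785277241653443 88.9409852027893
11.775 [0.27962581 0.27549573 0.13886798] 0.01821161664385806 [ 0.19346336 -0.28939531 -2.42597884]
```

View pics/pre.png

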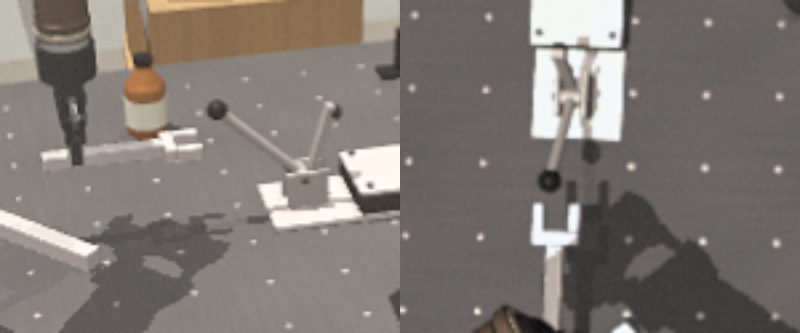

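The bar is held level. In the crop the fork centre is at about (557,225) and the ball at (548,181). I'll check the lateral fit, then push.

Run:
```python
from h import *
import pickle
s,t=pickle.load(open("pre.pkl","rb"))
k=150/400
p=lambda x,y:(190+x*k,130+y*k)
print("fork",plane(t,[p(557,240),p(539,210),p(575,208)],.13),"ball",plane(t,[p(548,181)],.166), "hinge",plane(t,[p(573,97)],.06))
f=ctrl.sense()["eef_pos"]
def go(x,feed): 
    r=ctrl.move_straight([x,.275,.138],feed=feed,max_force=35); q=ctrl.sense(); print(r,q["eef_pos"],q["force"],q["clock"]); return r
if not go(.36,.1) and not go(.445,.06): go(.466,.06)
ctrl.hold(.5)
s=camera("side");t=camera("top"); pickle.dump((s,t),open("post.pkl","wb"))
cv2.imwrite("pics/post.png",np.hstack([cv2.resize(s["frame"][110:235,210:360],(400,333)),cv2.resize(t["frame"][130:255,190:340],(400,333))]))
```

```text
fork [[ 0.4094537  -0.22253567  0.13      ]
 [ 0.44589775 -0.19984775  0.13      ]
 [ 0.44940803 -0.24428056  0.13      ]] ball [[ 0.48030926 -0.20393732  0.166     ]] hinge [[ 0.5963348 -0.2545258  0.06     ]]
False [0.35926567 0.27464701 0.13762395] [ 0.29646783 -0.64253761 -2.32763161] 12.8333
False [0.44566985 0.27528549 0.13835779] [-0.66736573  0.44149178 -2.09607012] 14.4
False [0.46664688 0.27498592 0.13800335] [-0.06538422 -0.45804768 -1.59635463] 14.9
```

View pics/post.png

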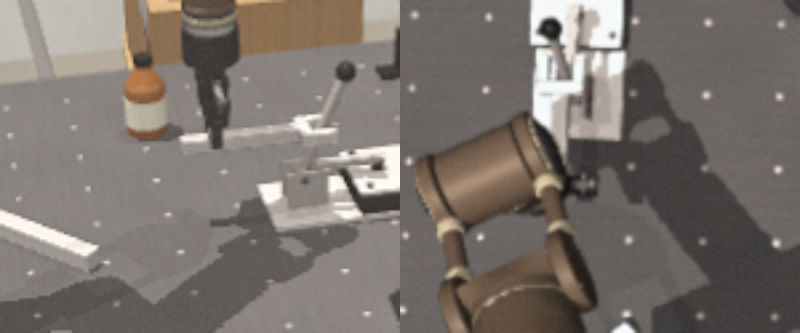

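The handle leans to +x, the arm is down on the lid, and there is no contact force, so the clamp is shut. Next I retract and lay the bar down gently where it was. Then I grip the lever and turn it.

```bash
cat >> h.py <<'E'
b=np.radians(9.05); O=np.array([.412,-.0232]); g=O-.045*np.array([np.cos(b),np.sin(b)]); rb=Q(down(b+np.pi))
C=np.array([.5963,-.257,.1])
def lay():
    ctrl.goto([*g,.09],rb); ctrl.move_straight([*g,.034],feed=.1)
    r=ctrl.move_straight([*g,.0272],feed=.02,max_force=6); print("laid",r,ctrl.sense()["eef_pos"])
    hand.set_gripper(.06); ctrl.move_straight([*g,.13],feed=.15)
E
python3 - <<'E'
from h import *
ctrl.move_straight([.30,.275,.138],feed=.2)
ctrl.move_straight([.30,.275,.2],feed=.2)
lay(); print(ctrl.sense()["clock"])
n,e0,ed=frame()
def pose(th,h,r=.072):
    d=np.cos(th)*e0+np.sin(th)*ed; return C+h*n+r*d,Q(toolrot(n,d,-1))
t0=np.radians(1.1); t1=1.219
ctrl.goto([*g,.22],rb)
hand.set_gripper(.05)
ctrl.goto(*pose(t0,.13))
ctrl.move_straight(pose(t0,.045)[0],feed=.12,max_force=12)
print(ctrl.sense()["clock"],ctrl.sense()["force"],(ctrl.sense()["eef_pos"]-C)@n)
hand.set_gripper(0,35); q=ctrl.sense(); print("grip",q["opening"],q["finger_force"],q["force"],q["clock"])
c=camera("side"); cv2.imwrite("pics/grip.png",cv2.resize(c["frame"][160:310,270:470],(800,600)))
E
```

```text
laid True [ 0.36851446 -0.0304449   0.02858641]
20.5667
25.6167 [-0.1830181  -0.66960413  0.1262019 ] 0.045079688254547834
grip 0.01532632149400418 38.317031264305115 [-3.70160269  0.58788872  5.05999655] 26.0167
```

View pics/grip.png

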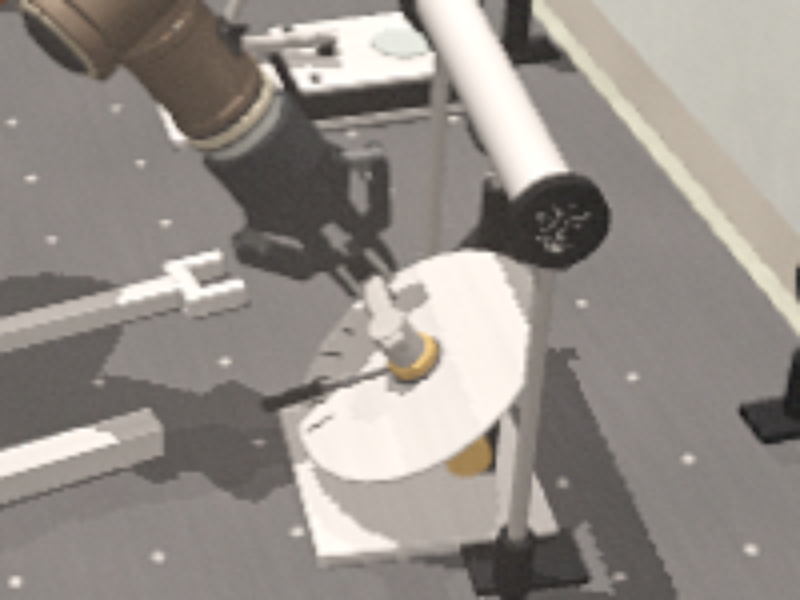

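The fingers are closed on the lever's sleeve at about (370,280), and the bar lies flat. Turning the lever now.

Run:
```python
from h import *
import pickle
n,e0,ed=frame()
def pose(th,h,r=.072):
    d=np.cos(th)*e0+np.sin(th)*ed; return C+h*n+r*d,Q(toolrot(n,d,-1))
for th in np.linspace(np.radians(1.1),1.219,9)[1:]:
    p,q=pose(th,.045); 
    if ctrl.move_straight(p,q,feed=.04,max_force=30): print("force stop",th); break
s=ctrl.sense(); print(s["clock"],s["force"],s["opening"],s["eef_pos"]-p)
hand.set_gripper(.045); ctrl.move_straight(pose(th,.13)[0],feed=.15)
ctrl.goto(C+.21*n+.03*e0,Q(toolrot(n,-e0,1))); ctrl.hold(.2)
w=camera("wrist"); pickle.dump(w,open("w_dial2.pkl","wb")); print(ctrl.sense()["clock"])
cv2.imwrite("pics/dial2.png",cv2.resize(w["frame"][40:265,200:500],(800,600)))
```

```text
29.4 [-2.21622296 -2.88715727  4.28558195] 0.01561262065145346 [ 0.00051817 -0.00079018  0.0005538 ]
32.1917
```

View pics/dial2.png

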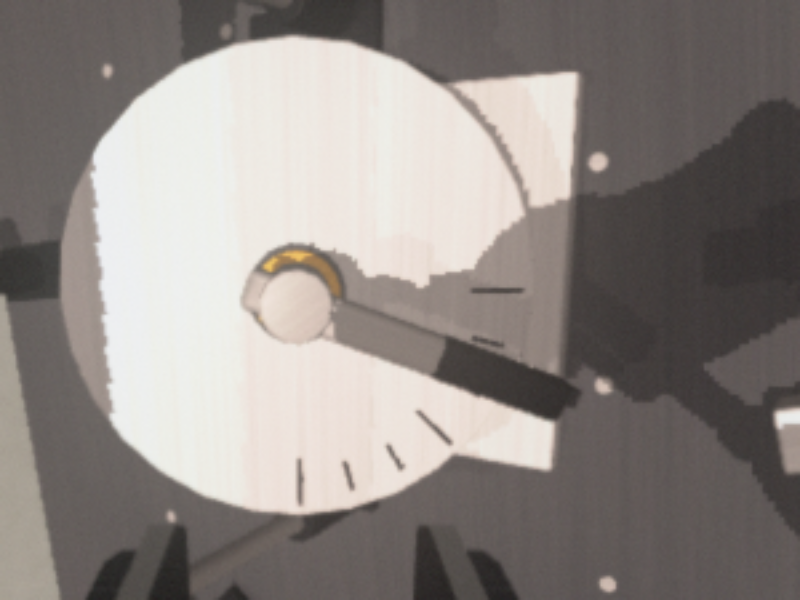

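The lever now covers the flag: its end is at about (568,404) in the crop and its hub at (295,300). I'll measure its direction from its edges.

Run:
```python
from h import *
import pickle
np.set_printoptions(precision=4,suppress=True)
def uv(w,px,h):
    n,e0,ed=frame(); o,d=rays(w,px); p0=C+h*n
    P=o+d*(((p0-o)@n)/(d@n))[:,None]-C; return np.c_[P@e0,P@ed]
w=pickle.load(open("w_dial2.pkl","rb")); g=cv2.GaussianBlur(cv2.cvtColor(w["frame"],cv2.COLOR_BGR2GRAY),(3,3),0).astype(float)
k=.375; up=[];lo=[]
for x in range(368,407):
    yc=40+(300+(x/k-200/k-295)*(104/273.))*k
    y=np.arange(int(yc)-14,int(yc)+15); d=np.diff(g[y,x]); m=len(d)//2
    def sub(i):
        a,bb,c=abs(d[i-1]),abs(d[i]),abs(d[i+1]); return y[i]+.5+.5*(a-c)/(a-2*bb+c-1e-9)
    i=3+d[3:m].argmin(); j=m+d[m:-2].argmax(); up.append((x,sub(i))); lo.append((x,sub(j)))
for nm,e in (("up",up),("lo",lo)):
    q=uv(w,e,.042); v=cv2.fitLine(q.astype(np.float32),cv2.DIST_HUBER,0,.001,.01).ravel(); v[:2]*=np.sign(v[1])
    print(nm,"dir deg",np.degrees(np.arctan2(v[1],v[0])),"offset mm",1e3*(v[2]*v[1]-v[3]*v[0]))
# lever end, and the flag again before (edges by same means)
q=uv(w,[(200+568*k-.3,40+404*k-.3)],.042)[0]; print("end",np.hypot(*q),np.degrees(np.arctan2(q[1],q[0])))
t=[uv(w,[(200+x*k-.3,40+y*k-.3)],0)[0] for x,y in ((300,481),(348,475),(395,457),(434,427),(488,342),(497,291))]
print("ticks",[np.degrees(np.arctan2(*p[::-1])).round(1) for p in t])
w0=pickle.load(open("w_dial.pkl","rb")); g0=cv2.cvtColor(w0["frame"],cv2.COLOR_BGR2GRAY).astype(float)
c=[]
for x in range(338,421):
    y=np.arange(-6,7)+int(round(147+(x-316)*.428)); wt=np.clip(np.percentile(g0[y,x],60)-g0[y,x]-25,0,None)
    if wt.sum()>0: c.append((x,(wt*y).sum()/wt.sum()))
c=np.array(c)
for nm,m in (("arm",c[:,0]<378),("tab",c[:,0]>388)):
    q=uv(w0,c[m],.009); v=cv2.fitLine(q.astype(np.float32),cv2.DIST_HUBER,0,.001,.01).ravel(); v[:2]*=np.sign(v[1])
    print("flag",nm,"dir",np.degrees(np.arctan2(v[1],v[0])),"offset",1e3*(v[2]*v[1]-v[3]*v[0]),"polar",np.degrees(np.median(np.arctan2(q[:,1],q[:,0]))))
```

```text
up dir deg 69.86822 offset mm -9.519544
lo dir deg 70.02816 offset mm 7.6883736
end 0.10819830147863298 70.43759591953665
ticks [np.float64(-0.3), np.float64(14.6), np.float64(30.0), np.float64(45.1), np.float64(75.7), np.float64(91.0)]
flag arm dir 70.274956 offset -0.8342499 polar 71.23611962131251
flag tab dir 70.22558 offset 0.07900596 polar 70.17800534386843
```

The lever is at 69.95° and the flag at 70.2°, so the valve is set. The task puts laying the bar down last, so I'll pick it up once more and lay it down gently to keep that order. Then I'll back off and check.

Run:
```python
from h import *
n,e0,ed=frame()
hand.set_gripper(.06)
ctrl.goto([*g,.22],rb); ctrl.move_straight([*g,.028],feed=.15,max_force=12)
hand.set_gripper(0,80); print(ctrl.sense()["opening"])
ctrl.move_straight([*g,.08],feed=.12); lay()
ctrl.goto([.25,-.35,.35],Q(down(np.pi)))
s=camera("side");t=camera("top"); print(ctrl.sense()["clock"],ctrl.sense()["force"])
cv2.imwrite("pics/fin.png",np.hstack([cv2.resize(s["frame"][100:300,240:440],(400,400)),cv2.resize(t["frame"][60:310,200:450],(400,400))]))
```

```text
0.01802048841118742
laid True [ 0.3685773  -0.03048001  0.02876811]
42.6417 [-0.14576138  0.82448362  0.33914425]
```

View pics/fin.png

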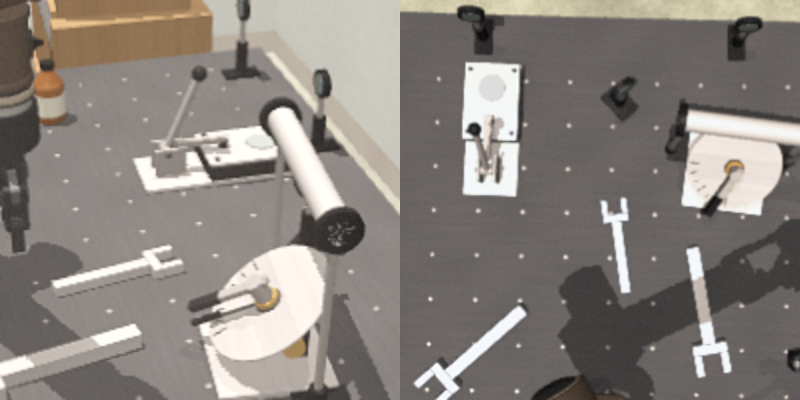

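The clamp is over with its arm on the lid, the lever lies over the flag, the bar is flat, and the bystanders haven't moved. I'll check the knob position and hand in if it agrees.

Run:
```python
from h import *
s=camera("side");t=camera("top")
k,e=tri(t,(246.7,141),s,(339.5,137)); print(k,e)
if k[0]>.632 and e<.012: print(ticket.close_job())
```

```text
[0.6483939  0.27004182 0.20169699] 0.005673926642666939
the job is handed in; nothing more can be done
None
```

I've handed the job in at about 43 s of the 72 s allowed: the clamp is shut (ball within about 4 mm of its shut position), the lever is within about 0.3° of the flag, and the bar is flat where it started. I put the bar down to free the gripper for the valve, then picked it up and laid it down again so that step still came last.

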